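# Cap the gate-post stub and hold it in the corner of the welding fixture

## Robot

A 7-joint arm with a two-finger parallel gripper is mounted at the origin on the work surface. World frame = base frame: x ahead of the robot, y to its left, z up, the work surface at z = 0. Lengths are in m, angles in degrees, forces in N, time in s.
With the tool pointing down it reaches from about 0.425 to 0.875 m from the base axis. Payload 4.7 kg.
Tool frame: the origin (TCP) lies on the mounting face of the last link; the fingertips stand 182 mm ahead of it and the grasp point (between the pads) lies env.grip_depth ahead of it (env.grip_depth is the distance from the TCP to the grasp point, in m); x points along the fingers, y is the direction in which the jaws open and shut, and the axes are right-handed (so a half turn about x gives the same grasp; the last joint's range is limited). The gripper opens to 87 mm and grips with 3 to 60 N. Pads are 19 mm wide; open, the fingers measure 117 mm over their backs; the gripper's body (75 mm by 190 mm) begins 51 mm behind the grasp point.
Start: joints at [-69.265, 18.392, -4.016, 83.108, 1.295, 78.541, -3.26], TCP at [0.222, 0.611, 0.405] pointing down, gripper open.
Joint ranges: [-163.93, 163.93], [-17.29, 119.83], [-79.2, 71.16], [3.27, 140.29], [-89.18, 269.18], [5.43, 117.66], [-154.24, 154.24]. Speed limits (degrees/s): [147.25, 147.25, 180, 180, 180, 180, 180].

## Interface

Orientations are given as [roll, pitch, yaw] about the fixed x, y, z axes, in that order (R = Rz(yaw) Ry(pitch) Rx(roll)).
In Python, from cell import sensors, viewer, env gives the robot as it stands.
- The arm moves only by the tool carry_out, never from a script. Its argument "moves" is a list of rows, each a list of 4 numbers: the shift along the world's x, y, z in cm, then the turn about the world's z in rad. In form: [[tx, ty, tz, spin], ...]. A call has 1 to 12 rows; each row shifts and turns the pose as measured when the row begins; what a row does not reach is not made up. A row lasts 1/10 s, in which the tool goes at most 50 mm and 8.59 degrees, less where a joint would pass 70% of its speed; a pose out of reach is approached as far as the arm can. A call with a gripper value outside its range is refused whole. "hand" is the finger opening in cm, from 0 to 8.7, set as the call begins (left out, the last holds). The fingers move at their own pace and stop on an object; "force" is the grip in N (left out, the last holds). Time passes only in rows, so rows that do not move let the fingers close. It gives the time, the measured TCP pose, the force and the opening at its end, in the units of the state.
- sensors.get_obs(): the state, without advancing time (a new reading comes with each control period).
- viewer.read_camera(name): name is "side" or "top" or "wrist"; returns the picture (420x560x3 uint8, red, green, blue); there is no depth.
- viewer.camera_model(name): a dict with "K" (3x3 intrinsics, pixels), "extrinsics" (4x4, takes a point from world to camera coordinates). Camera axes: x right, y down, z forward; pixel columns grow to the right and rows downward; lengths in m; the calibration is good to about 2 mm. A picture is of the moment at which its call begins: read the wrist's pose just before it. camera_model takes no time and is no camera call; for the wrist camera it gives the pose at the moment of the call.
- env.sign_off(): hands the job in, once; it reports no verdict.
The state is a dict: "time_s": time; "qpos": joint angles; "joint_velocities": joint speeds; "effort": joint torques, N m; "tool_pos": TCP position; "tool_rot": TCP orientation; "force": force on the tool from outside, world axes, zero at the start; "wrist_torque": the same for the moment, N m; "grip_width": finger opening in m.
Only numpy, scipy, OpenCV 4.12 (cv2) and the standard library are available. Lean on these libraries where they do the work, as an engineer would, in place of code of your own. Each camera call takes 0.05 s, during which the arm holds its last target. There are 200 camera calls.

## Task

First set the red cap on the open top of the steel post stub, brass finial up, so that it sits fully down and level, and let go of it. Only then take the capped post by its sides over to the blue fixture, stand it on the blue plate and press it firmly into the corner so that it lies flat against both fences at once, and finish still holding it pressed there, ready for tack-welding. Leave the hammer, the yellow tin and the brush alone.

Things in the scene. Friction and masses are not known exactly. Their poses are not given: they have to be found in the camera images.
- fixture: Fixed welding fixture: blue square plate 170 x 170 mm, 12 mm thick, lying on the bench (turned differently each time), with two fences on it that meet in a corner. Origin at the centre of the plate's underside; z up. The post is pushed along +x against fence_x, along +y against fence_y; on the plate it rubs with up to about its weight (7 N) plus any downward push, on a fence about as hard as it is pressed there.
- corner (a point): Point on the plate's top face (12 mm above the bench) where the inner faces of the two fences meet; same axes as fixture, from whose origin it lies 50 mm in x and 50 mm in y. The free plate in front of the corner lies towards -x and -y. A post pressed home has its centre axis at x = -30 mm, y = -30 mm from this point and its faces parallel to these axes (any quarter turn).
- fence_x: Aluminium bar fence 25 mm high above the plate (top 37 mm above the bench), 18 mm thick, 100 mm long, fixed and rigid. Its inner face, on its -x side, is the plane x = +50 mm of the fixture, running from y = -62 to +38 mm. Origin as fixture's but at the plate's top; same axes.
- fence_y: The other aluminium bar fence, 25 mm high above the plate, 18 mm thick, 100 mm long, fixed and rigid. Its inner face, on its -y side, is the plane y = +50 mm of the fixture, running from x = -62 to +38 mm. Origin as fixture's but at the plate's top; same axes.
- post: Loose bright steel post stub: square box section 60 x 60 mm, 70 mm tall, standing upright, 6 mm walls, square hole 48 x 48 mm right through. About 0.55 kg. Origin at the centre of its underside, x and y square to its sides, z up. Starts on the bench. With the cap on, its top is 96 mm above its underside; the cap does not stick out beyond its sides by more than 1 mm.
- post_rim (a point): Centre of the post's open top, on the post's axis 70 mm above its underside; same axes as post.
- cap: Loose red steel cap, about 0.2 kg: plate 56 x 56 mm and 6 mm thick, under it a square register 43 x 43 mm and 6 mm deep that drops into the post's hole (2.5 mm play on each side, sides parallel, any quarter turn), on top a brass finial 20 x 20 mm and 20 mm tall. Total height 32 mm. Origin at the centre of the register's underside, x and y square to its sides, z up. Seated, its origin lies 6 mm below post_rim. Starts on the bench, resting on the register.
- finial (a point): Centre of the cap's brass finial block (20 mm cube, faces parallel to the cap's axes), 22 mm above the cap's origin; same axes as cap.
- hammer: Bystander: hammer lying on the bench, about 0.26 m long. Not to be disturbed.
- tin: Bystander: yellow tin 70 mm across, 90 mm tall, standing on the bench. Origin at the centre of its underside. Not to be disturbed.
- brush: Bystander: brush lying on the bench. Not to be disturbed.
Not all that is in view belongs to the job. What is meant by the post is not purple, and is the smaller of those in its own colour. Several things look just like the fixture: the one meant starts farthest to the robot's right.

How it is judged (in metres and radians):
On the way:
1. the cap sits seated and level on the post and is let go, the post standing upright and not yet in the corner (horizontal distance between cap and post_rim below 0.0045 m and z of cap in the frame of post_rim between -0.008 and -0.004 m and angle between each of cap, post's own z axis and vertical below 0.05 rad and contact force between the fingers and cap below 0.1 N and horizontal distance between post and corner above 0.07 m), for 0.2 s.
At the end, for the whole second after the job is handed in: Still held by the fingers (over 1 N), post upright on the plate, each side within 2.5 mm of its fence, parallel within 0.045 rad, over 1.5 N on each fence, at rest; cap seated: within 4.5 mm of the post's axis, 2 mm of full depth, level within 0.05 rad (horizontal distance between cap and post_rim below 0.0045 m and z of cap in the frame of post_rim between -0.008 and -0.004 m and angle between each of cap, post's own z axis and vertical below 0.05 rad and x of post in the frame of corner between -0.0325 and -0.0275 m and y of post in the frame of corner between -0.0325 and -0.0275 m and z of post in the frame of corner between -0.0025 and 0.0025 m and (angle between the x axis of post and the x axis of corner, either way round below 0.045 rad or angle between the x axis of post and the y axis of corner, either way round below 0.045 rad) and contact force between post and fence_x above 1.5 N and contact force between post and fence_y above 1.5 N and contact force between the fingers and post above 1 N and linear speed of each of post, cap below 0.02 m/s); the arm keeps its last pose, push and grip.
It fails at once if the hammer is disturbed (moved more than 30 mm) (distance of hammer from where it was at the start of the episode above 0.03 m).
It fails at once if the tin is disturbed (moved more than 30 mm) (distance of tin from where it was at the start of the episode above 0.03 m).
It fails at once if the brush is disturbed (moved more than 30 mm) (distance of brush from where it was at the start of the episode above 0.03 m).
It also fails if it takes over 72 s, if anything falls off the work surface, if the arm or the gripper's body presses on something with over 40 N, if the wrist force passes 120 N, or if a joint passes its speed limit or range.

## Working session

There is one attempt and no reset: what is moved stays moved. The work goes in short steps, Python scripts to look and compute and a tool call to move; the robot and the scene stay as the last step left them, time stands still between calls to the robot, and variables do not carry over. Pictures are saved under pics/ and viewed, about 8 in all and at most 12, crops included, and the job is handed in when it is done.

Besides the shell and the picture viewer there is one more tool, called after ">>>" as name(argument=value, ...) on one line, values as JSON. carry_out: Moves the arm, as the interface text tells. Its arguments: {"type":"object","properties":{"moves":{"type":"array"},"hand":{"type":"number"},"force":{"type":"number"}},"required":["moves"]}

```bash
ls; mkdir -p pics; python3 - <<'E'
from cell import sensors, viewer, env
import cv2,numpy as np
for n in ("top","side"):
    im=viewer.read_camera(n); cv2.imwrite(f"pics/{n}0.png",cv2.resize(im[:,:,::-1],None,fx=1.4,fy=1.4,interpolation=cv2.INTER_CUBIC)); cv2.imwrite(f"{n}0.png",im[:,:,::-1])
    m=viewer.camera_model(n); print(n,np.round(m["K"],1).tolist(),np.round(m["extrinsics"],4).tolist())
print(env.grip_depth, sensors.get_obs())
E
```

```text
pics
top [[454.6, 0.0, 279.3], [0.0, 454.6, 208.5], [0.0, 0.0, 1.0]] [[0.0056, -0.9998, 0.0175, -0.1473], [-0.9978, -0.0068, -0.0665, 0.5724], [0.0666, -0.0171, -0.9976, 1.3254], [0.0, 0.0, 0.0, 1.0]]
side [[400.2, 0.0, 273.9], [0.0, 400.2, 216.6], [0.0, 0.0, 1.0]] [[0.6951, -0.7189, 0.0072, -0.5012], [-0.4856, -0.4768, -0.7327, 0.2646], [0.5301, 0.5058, -0.6805, 0.8995], [0.0, 0.0, 0.0, 1.0]]
0.1635 {'time_s': 0.1, 'qpos': array([-69.26425662,  18.43582893,  -4.01489789,  83.16772149,
         1.2947193 ,  78.54105796,  -3.25933879]), 'joint_velocities': array([-0.0634925 , -0.15291677,  0.09518636, -0.22101978, -0.12132776,
        0.01947544,  0.02144807]), 'effort': array([-2.61735950e-04, -4.92574131e+01, -4.05873125e-01, -3.13396454e+01,
       -6.43056957e-02,  3.95818159e-02,  9.14818020e-05]), 'tool_pos': array([0.22151818, 0.61089795, 0.40376067]), 'tool_rot': array([ -86.90563048,   89.90046003, -106.8317795 ]), 'force': array([-0.35170162, -0.57585303, -0.34364902]), 'wrist_torque': array([-0.0457561 , -0.01811714, -0.00156944]), 'grip_width': 0.08727247241256379}
```

View pics/top0.png

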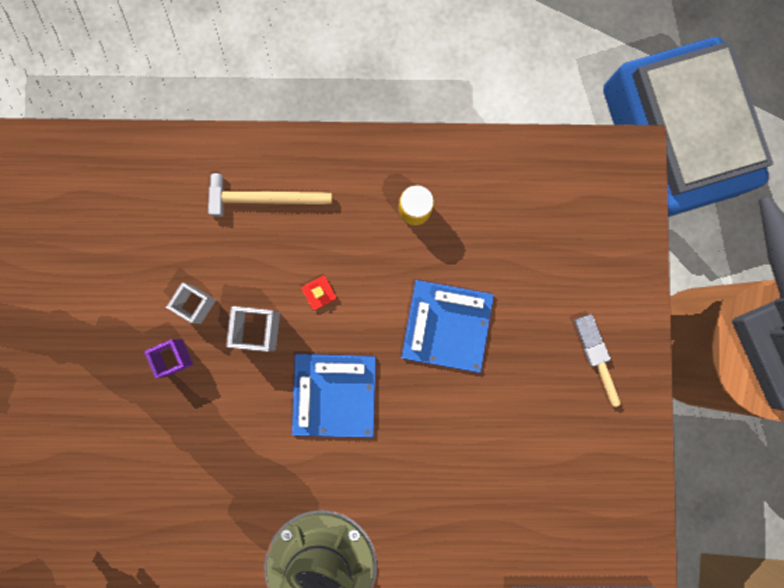

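View pics/side0.png

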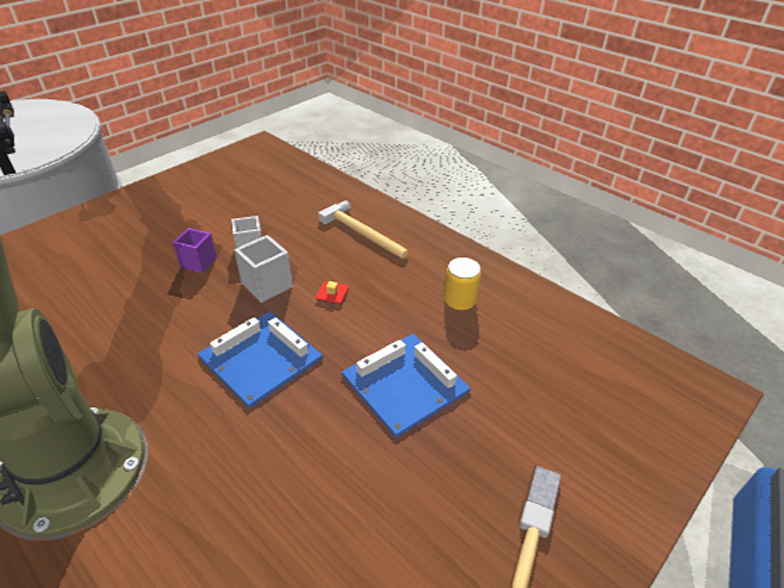

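The post is the smaller grey box at (190,302) in the top view, the cap is at (318,292), and the fixture is the right-hand one at (449,327), with its corner up-left. I'll fit silhouettes in both cameras.

```bash
cat > fit.py <<'E'
import cv2,numpy as np
from scipy.optimize import minimize
def box(sx,sy,z0,z1,cx=0,cy=0):
    return np.array([[cx+a*sx/2,cy+b*sy/2,z] for a in(-1,1) for b in(-1,1) for z in(z0,z1)])
M={'post':box(.06,.06,0,.07),
 'cap':np.vstack([box(.056,.056,.006,.012),box(.02,.02,.012,.032)]),
 'fix':np.vstack([box(.17,.17,0,.012),box(.018,.1,.012,.037,.059,-.012),box(.1,.018,.012,.037,-.012,.059)])}
def proj(P,m):
    c=P@m["extrinsics"][:3,:3].T+m["extrinsics"][:3,3]; c=c@m["K"].T; return c[:,:2]/c[:,2:]
def place(p,P,z=0):
    c,s=np.cos(p[2]),np.sin(p[2]); return P@np.array([[c,s,0],[-s,c,0],[0,0,1]])+[p[0],p[1],z]
def colmask(im,kind):
    h,s,v=cv2.split(cv2.cvtColor(im,cv2.COLOR_BGR2HSV)); h=h.astype(int)
    if kind=='post': k=(s<50)&(v>60)
    if kind=='cap': k=(s>150)&((h<5)|(h>174)|((h>20)&(h<32)))&(v>60)
    if kind=='fix': k=((h>100)&(h<125)&(s>120))|((s<40)&(v>150))
    return k.astype(np.uint8)
def hullof(mask,uv):
    n,l,st,ce=cv2.connectedComponentsWithStats(mask)
    i=1+np.argmin([np.linalg.norm(c-uv)+(1e3 if a[4]<30 else 0) for c,a in zip(ce[1:],st[1:])])
    pts=np.argwhere(l==i)[:,::-1].astype(np.float32)
    # pixel squares
    pts=np.vstack([pts+d for d in ([-.5,-.5],[.5,-.5],[-.5,.5],[.5,.5])])
    return cv2.convexHull(pts.astype(np.float32))[:,0]
def cost(p,P,views,z):
    t=0
    for H,m in views:
        Q=cv2.convexHull(proj(place(p,P,z),m).astype(np.float32)); H=H.reshape(-1,1,2).astype(np.float32)
        a,_=cv2.intersectConvexConvex(H,Q); t+=(cv2.contourArea(H)+cv2.contourArea(Q)-2*a)/cv2.contourArea(H)
    return t/len(views)
def fit(kind,views,p0,z=0):
    best=None
    for y in np.radians(range(-45,46,15) if kind!='fix' else range(-30,31,10)):
        r=minimize(cost,[p0[0],p0[1],y],args=(M[kind],views,z),method='Nelder-Mead',options=dict(initial_simplex=np.array([[p0[0],p0[1],y],[p0[0]+.01,p0[1],y],[p0[0],p0[1]+.01,y],[p0[0],p0[1],y+.2]]),xatol=1e-5,fatol=1e-6,maxiter=500))
        if best is None or r.fun<best.fun: best=r
    return best
E
python3 - <<'E'
from fit import *
from cell import viewer
ims={n:cv2.imread(n+"0.png") for n in("top","side")}; mo={n:viewer.camera_model(n) for n in ims}
G={'post':[(190,302),(246,232)],'cap':[(318,292),(332,292)],'fix':[(449,327),(405,388)]}
def ray(uv,m,z):
    E=m["extrinsics"];R=E[:3,:3];c=-R.T@E[:3,3];d=R.T@np.linalg.solve(m["K"],[*uv,1]);return c+d*(z-c[2])/d[2]
for k,g in G.items():
    V=[]
    for n,uv in zip(("top","side"),g):
        H=hullof(colmask(ims[n],k),np.array(uv)/1.4); V.append((H,mo[n])); print(k,n,H.min(0)*1.4,H.max(0)*1.4)
    p0=ray(np.array(g[0])/1.4,mo["top"],.03)[:2]
    for nm,v in(("both",V),("top",V[:1]),("side",V[1:])):
        r=fit(k,v,p0); print(k,nm,np.round(r.x,4),round(np.degrees(r.x[2]),1),"cost",round(r.fun,3))
for n,u,z in(("bigpost",(253,328),.07),("purple",(168,358),.07),("hammerhead",(215,195),.02),("hamend",(331,199),.02),("tin",(416,205),.09)): print(n,ray(np.array(u)/1.4,mo["top"],z))
E
```

```text
post top [165.9 282.1] [214.9     322.69998]
post side [230.3 214.9] [291.9     301.69998]
post both [0.5465 0.2719 0.9636] 55.2 cost 0.391
post top [0.5468 0.2725 0.9938] 56.9 cost 0.078
post side [ 0.4899  0.1323 -1.3674] -78.3 cost 0.587
cap top [300.3 275.1] [335.3 310.1]
cap side [315.69998 280.69998] [347.9 303.1]
cap both [0.571  0.0097 0.5075] 29.1 cost 0.099
cap top [ 0.5719  0.0112 -1.0914] -62.5 cost 0.114
cap side [0.5709 0.0089 0.5336] 30.6 cost 0.071
fix top [401.1 279.3] [492.1     371.69998]
fix side [340.9 333.9] [469.69998 436.1    ]
fix both [ 0.5038 -0.2648 -0.1757] -10.1 cost 0.017
fix top [ 0.5031 -0.2639 -0.1734] -9.9 cost 0.02
fix side [ 0.5038 -0.2649 -0.1757] -10.1 cost 0.013
bigpost [0.49488265 0.13555821 0.07      ]
purple [0.43368992 0.30458558 0.07      ]
hammerhead [0.77718498 0.23162822 0.02      ]
hamend [ 0.77089603 -0.01474934  0.02      ]
tin [ 0.74524774 -0.1922514   0.09      ]
```

```bash
cat > st.py <<'E'
from cell import sensors, viewer, env
import numpy as np
from scipy.spatial.transform import Rotation as Ro
def st(pr=True):
    o=sensors.get_obs(); R=Ro.from_euler('xyz',o['tool_rot'],degrees=True).as_matrix()
    a=np.degrees(np.arctan2(R[1,1],R[0,1]))
    if pr: print("t",round(o['time_s'],2),"tcp",np.round(o['tool_pos'],4),"grip",np.round(o['tool_pos']+R[:,0]*env.grip_depth,4),"jaw",round(a,2),"xax",np.round(R[:,0],3),"F",np.round(o['force'],1),"w",round(o['grip_width'],4),"q",np.round(o['qpos'],0))
    return o,R,a
E
python3 - <<'E'
from st import *
o,R,a=st()
m=viewer.camera_model("wrist");E=m["extrinsics"];Rc=E[:3,:3];c=-Rc.T@E[:3,3]
print(c,Rc.round(3).tolist(),m["K"][0]); print("cam in tool",R.T@(c-o['tool_pos']),(R.T@Rc.T).round(3).tolist())
E
```

```text
t 0.1 tcp [0.2215 0.6109 0.4038] grip [0.2214 0.6106 0.2403] jaw 70.07 xax [-0.001 -0.002 -1.   ] F [-0.4 -0.6 -0.3] w 0.0873 q [-69.  18.  -4.  83.   1.  79.  -3.]
[0.1594905  0.63295575 0.38318729] [[0.34, 0.94, -0.002], [0.912, -0.33, 0.246], [0.23, -0.085, -0.969]] [319.13281848   0.         279.20215402]
cam in tool [ 0.02056787 -0.00036663 -0.06583367] [[0.0, -0.246, 0.969], [1.0, 0.0, 0.0], [-0.0, 0.969, 0.246]]
```

>>> carry_out(moves=[[3.2,-3.4,0,0],[3.2,-3.4,0,0],[3.2,-3.4,0,0],[3.2,-3.4,0,0],[3.2,-3.4,0,0],[3.2,-3.4,0,0],[3.2,-3.4,0,0],[3.2,-3.4,0,0],[2.5,-4.0,0,0],[1.5,-4.5,0,0],[1,-4.5,0,0],[0,0,0,0]])

```text
time_s: 1.3
tool_pos: [0.5309, 0.1894, 0.397]
tool_rot: [-113.3, 89.3, -132.8]
force: [-0.6, -0.3, 0.2]
grip_width: 0.0869
```

```bash
python3 - <<'E'
from st import *
import cv2
st(); m=viewer.camera_model("wrist"); im=viewer.read_camera("wrist"); cv2.imwrite("pics/w1.png",im[:,:,::-1]); np.savez("w1.npz",**{k:m[k] for k in("K","extrinsics")})
E
```

```text
t 1.3 tcp [0.5309 0.1894 0.397 ] grip [0.5295 0.1879 0.2335] jaw 70.43 xax [-0.009 -0.009 -1.   ] F [-0.6 -0.3  0.2] w 0.0869 q [-36.   8.  15.  97.  -2.  76.  50.]
```

View pics/w1.png

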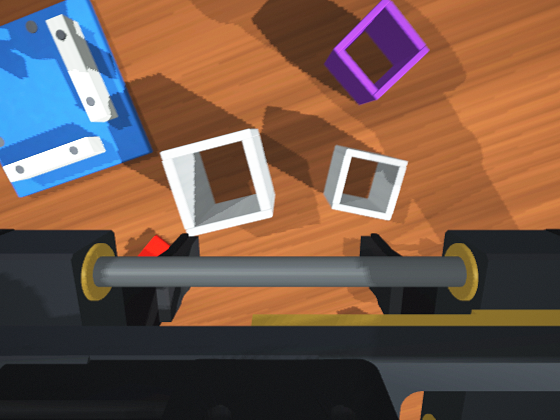

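The wrist view shows the small grey post at (367,183), the big one at (218,182) and the purple one at (380,50). The cap is half hidden at (155,245). Next I refine the post fit.

```bash
python3 - <<'E'
from fit import *
from cell import viewer
w=dict(np.load("w1.npz")); im=cv2.imread("pics/w1.png"); t=cv2.imread("top0.png"); mt=viewer.camera_model("top")
hw=hullof(colmask(im,'post'),(367,183)); ht=hullof(colmask(t,'post'),(136,215)); print(hw.min(0),hw.max(0))
for nm,v in(("w",[(hw,w)]),("t",[(ht,mt)]),("both",[(hw,w),(ht,mt)])):
    r=fit('post',v,(.547,.272)); print(nm,r.x.round(4),np.degrees(r.x[2])%90,r.fun)
print(proj(place(r.x,M['post']),w).round(0).tolist())
E
```

```text
[323.5 144.5] [407.5 219.5]
w [ 0.5479  0.2716 -0.532 ] 59.5174309892969 0.02532601633293617
t [0.5468 0.2725 0.9938] 56.9425183395123 0.0783930564022416
both [0.5474 0.2717 1.0245] 58.70099459660519 0.05484981814127976
[[323.0, 194.0], [331.0, 208.0], [335.0, 144.0], [347.0, 148.0], [371.0, 204.0], [390.0, 220.0], [385.0, 155.0], [408.0, 161.0]]
```

>>> carry_out(moves=[[0,-1.8,0,-0.145],[0,-1.8,0,-0.145],[0,-1.8,0,-0.145],[0,-1.8,-0.6,-0.145],[0,-1.8,-0.6,-0.145],[0,-1.8,-0.6,-0.145],[0,-1.8,-0.6,-0.145],[0,-1.8,-0.6,-0.145],[0,-1.8,-0.6,-0.145],[0,-1.8,-0.6,-0.145],[0,-1.8,-0.6,-0.145],[0,-1.0,-0.6,-0.145]])

```text
time_s: 2.55
tool_pos: [0.5259, 0.0003, 0.3376]
tool_rot: [-143.3, 88.9, 95.6]
force: [-0.4, 0.1, -0.8]
grip_width: 0.0868
```

>>> carry_out(moves=[[-0.5,0,-0.6,-0.145],[-0.5,0,-0.6,-0.145],[0,0,0,-0.145],[0,0,0,-0.145],[0,0,0,0]])

```text
time_s: 3.05
tool_pos: [0.5147, 0.0068, 0.3225]
tool_rot: [-127.5, 88.9, 77.3]
force: [0.6, 0.0, -0.6]
grip_width: 0.0872
```

```bash
cat > look.py <<'E'
import sys,cv2
from st import *
def look(name):
    st(); m=viewer.camera_model("wrist"); im=viewer.read_camera("wrist"); cv2.imwrite(f"pics/{name}.png",im[:,:,::-1]); return im[:,:,::-1].copy(),m
E
python3 - <<'E'
from look import *; from fit import *
im,m=look("w2"); uv=proj(np.array([[.571,.01,.015]]),m)[0]; h=hullof(colmask(im,'cap'),uv); print(uv,h.min(0),h.max(0))
mt,ms=viewer.camera_model("top"),viewer.camera_model("side")
r=fit('cap',[(h,m)],(.571,.01)); print(r.x.round(4),np.degrees(r.x[2])%90,r.fun)
print(proj(place(r.x,M['cap']),m).round(0).tolist())
E
```

```text
t 3.05 tcp [0.5147 0.0068 0.3225] grip [0.5154 0.0098 0.159 ] jaw -65.2 xax [ 0.004  0.019 -1.   ] F [ 0.6  0.  -0.6] w 0.0872 q [-32.   5.  30. 109.  -4.  66. -65.]
[306.71614709 147.07710118] [274.5 109.5] [339.5 176.5]
[0.5738 0.0102 0.4927] 28.23042432055847 0.019957883591172093
[[339.0, 172.0], [340.0, 173.0], [278.0, 176.0], [278.0, 177.0], [337.0, 110.0], [339.0, 109.0], [275.0, 114.0], [274.0, 113.0], [319.0, 155.0], [322.0, 156.0], [297.0, 156.0], [298.0, 158.0], [319.0, 132.0], [321.0, 132.0], [296.0, 133.0], [297.0, 133.0]]
```

View pics/w2.png

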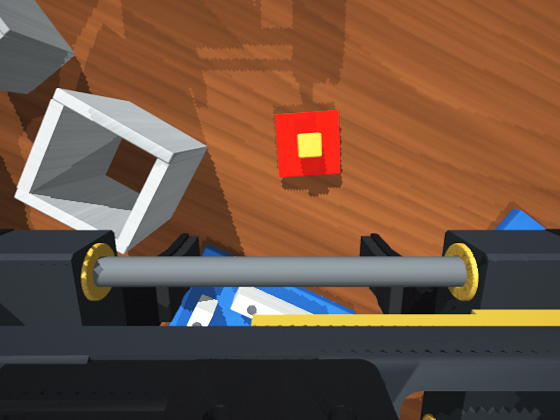

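The wrist view shows the cap at (308,143), fitted at (0.573, 0.010) with yaw 28.2°, within about 2 mm of the top-view fit. Next I move over it.

>>> carry_out(moves=[[2,0,0,0.02],[2,0,-1,0.02],[1.7,0,-2,0.02],[0,0,-2,0],[0,0,-2,0],[0,0,-1,0],[0,0,0,0],[0,0,0,0]])

```text
time_s: 3.9
tool_pos: [0.575, 0.0146, 0.2402]
tool_rot: [-130.5, 88.7, 80.2]
force: [0.1, 0.7, 0.0]
grip_width: 0.0876
```

```bash
python3 -c "
from st import *
st()"
```

```text
t 3.9 tcp [0.575  0.0146 0.2402] grip [0.5756 0.0184 0.0767] jaw -59.3 xax [ 0.004  0.023 -1.   ] F [0.1 0.7 0. ] w 0.0876 q [-28.  18.  28. 106. -12.  58. -54.]
```

>>> carry_out(moves=[[-0.1,-0.4,-0.8,-0.02],[-0.1,-0.4,-0.8,-0.02],[0,0,-0.8,0],[0,0,-0.5,0],[0,0,0,0],[0,0,0,0]])

```text
time_s: 4.5
tool_pos: [0.5735, 0.0057, 0.2114]
tool_rot: [-139.3, 88.5, 68.9]
force: [-0.2, 0.3, -0.5]
grip_width: 0.0872
```

```bash
python3 - <<'E'
from look import *; from fit import *
im,m=look("w3"); uv=proj(np.array([[.573,.01,.032]]),m)[0]; print(uv)
E
```

```text
t 4.5 tcp [0.5735 0.0057 0.2114] grip [0.575  0.0097 0.048 ] jaw -61.73 xax [ 0.009  0.024 -1.   ] F [-0.2  0.3 -0.5] w 0.0872 q [-27.  20.  28. 107. -13.  55. -54.]
[275.67729005 258.48244843]
```

View pics/w3.png

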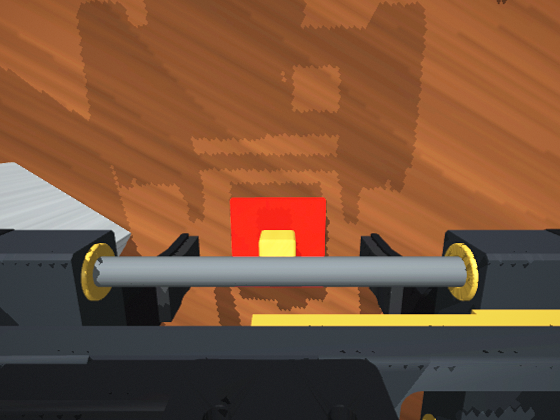

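Plate back corners are at about (231,198) and (327,198), and the finial top's back corners at about (261,231) and (295,231). I'll check the offset.

```bash
python3 - <<'E'
from look import *; from fit import *
from scipy.optimize import least_squares
o,R,a=st(0)
m=viewer.camera_model("wrist")
uv=np.array([[231,198],[327,198],[261,231],[295,231]])
# jaw frame: -z dir (away) , jaw dir
def P(p):
    th=p[2]; j=np.array([np.cos(th),np.sin(th)]); n=np.array([-j[1],j[0]])  # n = away dir
    return np.array([[*(p[:2]+n*b/2+s*j*b/2),z] for b,z in((.056,.012),(.02,.032)) for s in(-1,1)])
r=least_squares(lambda p:(proj(P(p),m)-uv).ravel(),[.573,.01,np.radians(-61.8)]); print(r.x,np.degrees(r.x[2]),r.fun.round(1))
g=o['tool_pos']+R[:,0]*.1635; tip=o['tool_pos']+R[:,0]*.182; print("tip",tip,"need",r.x[:2]-tip[:2])
E
```

```text
[ 0.57648583  0.01041451 -1.07545418] -61.618985594894234 [-0.9 -4.   0.6 -3.9 -1.9  3.7  2.1  3.9]
tip [0.5750662  0.01012678 0.02944525] need [0.00141962 0.00028772]
```

>>> carry_out(moves=[[0,0,-0.5,0],[0,0,-0.5,0],[0,0,-0.3,0],[0,0,0,0],[0,0,0,0]])

```text
time_s: 5.05
tool_pos: [0.5737, 0.0061, 0.1977]
tool_rot: [-140.6, 88.5, 67.7]
force: [-0.1, -0.4, -0.5]
grip_width: 0.0872
```

```bash
python3 -c "
from st import *
st()"
```

```text
t 5.05 tcp [0.5737 0.0061 0.1977] grip [0.5753 0.0101 0.0342] jaw -61.69 xax [ 0.01   0.024 -1.   ] F [-0.1 -0.4 -0.5] w 0.0872 q [-27.  22.  28. 108. -14.  54. -54.]
```

Tips are at z≈0.0157. Close and lift slightly.

>>> carry_out(moves=[[0,0,0,0],[0,0,0,0],[0,0,0,0],[0,0,0,0],[0,0,0,0],[0,0,0,0],[0,0,0,0],[0,0,0,0]], hand=0, force=25)

```text
time_s: 5.85
tool_pos: [0.574, 0.0061, 0.1983]
tool_rot: [-142.6, 88.5, 65.7]
force: [-0.3, 0.3, -0.4]
grip_width: 0.0309
```

>>> carry_out(moves=[[0,0,1,0],[0,0,2,0],[0,0,2,0],[0,0,2,0],[0,0,2,0],[0,0,2,0],[0,0,2,0],[0,0,1,0],[0,0,0,0]])

```text
time_s: 6.75
tool_pos: [0.5729, 0.0051, 0.3484]
tool_rot: [-145.8, 88.4, 62.4]
force: [0.0, 0.2, 0.1]
grip_width: 0.0003
```

```bash
python3 - <<'E'
from look import *
im,m=look("w4"); cv2.imwrite("pics/w4c.png",im[180:420])
E
```

```text
t 6.75 tcp [0.5729 0.0051 0.3484] grip [0.575  0.0091 0.185 ] jaw -61.78 xax [ 0.013  0.025 -1.   ] F [0.  0.2 0.1] w 0.0003 q [-30.  11.  31. 100.  -8.  69. -59.]
```

View pics/w4.png

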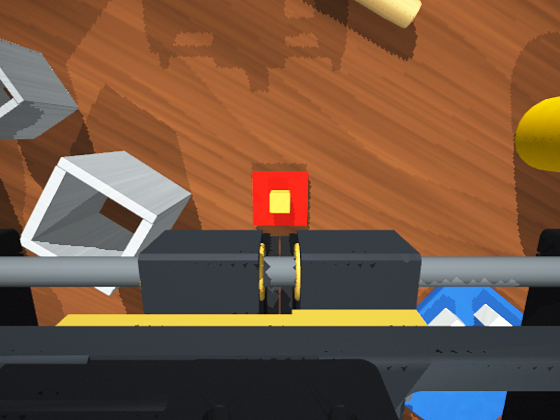

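The lift began before the fingers closed; the cap is untouched at (280,200). I'll refit and redo it.

```bash
python3 - <<'E'
from fit import *; from st import *
im=cv2.imread("pics/w4.png"); m=viewer.camera_model("wrist"); h=hullof(colmask(im,'cap'),(280,200)); print(h.min(0),h.max(0))
r=fit('cap',[(h,m)],(.574,.01)); print(r.x.round(4),np.degrees(r.x[2])%90-90,r.fun)
E
```

```text
[251.5 170.5] [308.5 225.5]
[0.5734 0.0099 0.4946] -61.661928176006185 0.01327169673550429
```

>>> carry_out(moves=[[0,0,-2,0],[0,0,-2,0],[0,0,-2,0],[0,0,-2,0],[0,0,-2,0],[0,0,-2,0],[0,0,0,0]], hand=6)

```text
time_s: 7.5
tool_pos: [0.5687, 0.005, 0.2164]
tool_rot: [-121.8, 88.7, 86.4]
force: [-0.6, -0.1, 0.2]
grip_width: 0.0489
```

```bash
python3 -c "
from st import *
o,R,a=st();print(o['tool_pos']+R[:,0]*.182)"
```

```text
t 7.5 tcp [0.5687 0.005  0.2164] grip [0.569  0.0087 0.053 ] jaw -61.8 xax [ 0.001  0.023 -1.   ] F [-0.6 -0.1  0.2] w 0.0489 q [-27.  20.  29. 107. -13.  56. -55.]
[0.56899753 0.00916897 0.03446376]
```

>>> carry_out(moves=[[0.3,0.1,-0.6,0],[0.2,0,-0.6,0],[0,0,-0.5,0],[0,0,-0.2,0],[0,0,0,0],[0,0,0,0]])

```text
time_s: 8.1
tool_pos: [0.575, 0.006, 0.1974]
tool_rot: [-126.3, 88.7, 81.9]
force: [0.0, 0.5, 0.4]
grip_width: 0.0598
```

```bash
python3 -c "
from st import *
o,R,a=st();print(o['tool_pos']+R[:,0]*.182)"
```

```text
t 8.1 tcp [0.575  0.006  0.1974] grip [0.5755 0.0097 0.0339] jaw -61.81 xax [ 0.003  0.023 -1.   ] F [0.  0.5 0.4] w 0.0598 q [-27.  22.  28. 107. -14.  54. -54.]
[0.57558626 0.01016047 0.0154059 ]
```

>>> carry_out(moves=[[-0.2,0,0,0],[0,0,0,0],[0,0,0,0],[0,0,0,0],[0,0,0,0],[0,0,0,0],[0,0,0,0],[0,0,0,0],[0,0,0,0]], hand=0, force=25)

```text
time_s: 9.0
tool_pos: [0.5732, 0.0061, 0.1988]
tool_rot: [-131.0, 88.6, 77.2]
force: [-0.3, -0.3, -0.6]
grip_width: 0.0201
```

>>> carry_out(moves=[[0,0,0.5,0],[0,0,1,0],[0,0,2,0],[0,0,2,0],[0,0,2,0],[0,0,2,0],[0,0,2,0],[0,0,1,0],[0,0,0,0]])

```text
time_s: 9.9
tool_pos: [0.5705, 0.0053, 0.33]
tool_rot: [-120.2, 88.7, 87.9]
force: [1.0, 0.2, -2.0]
grip_width: 0.0194
```

```bash
python3 -c "
from st import *
o,R,a=st();print(o['tool_pos']+R[:,0]*.182)"
```

```text
t 9.9 tcp [0.5705 0.0053 0.33  ] grip [0.5707 0.009  0.1665] jaw -61.88 xax [ 0.001  0.023 -1.   ] F [ 1.   0.2 -2. ] w 0.0194 q [-30.  12.  31. 101.  -8.  68. -58.]
[0.57067433 0.00946163 0.14802366]
```

The cap is gripped (19.4 mm opening). Next I carry it over the post.

>>> carry_out(moves=[[0,1.5,0.5,0.05],[0,2.5,0.5,0.05],[0,2.5,0,0.055],[-0.3,2.5,0,0.055],[-0.3,2.5,0,0.055],[-0.3,2.5,0,0.055],[-0.3,2.5,0,0.055],[-0.3,2.5,0,0.055],[-0.3,2.5,0,0.055],[-0.3,2.5,0,0.05],[-0.2,1.5,0,0],[0,0,0,0]])

```text
time_s: 11.1
tool_pos: [0.5402, 0.2898, 0.3358]
tool_rot: [-105.1, 88.5, 137.0]
force: [-0.8, -0.3, -1.3]
grip_width: 0.02
```

```bash
python3 - <<'E'
from look import *
im,m=look("w5")
o,R,a=st(0);print(o['tool_pos']+R[:,0]*.182)
E
```

```text
t 11.1 tcp [0.5402 0.2898 0.3358] grip [0.5371 0.2927 0.1724] jaw -27.9 xax [-0.019  0.018 -1.   ] F [-0.8 -0.3 -1.3] w 0.02 q [-45.  17.  17.  94.  -7.  70. -54.]
[0.53707616 0.29145626 0.15381293]
```

View pics/w5.png

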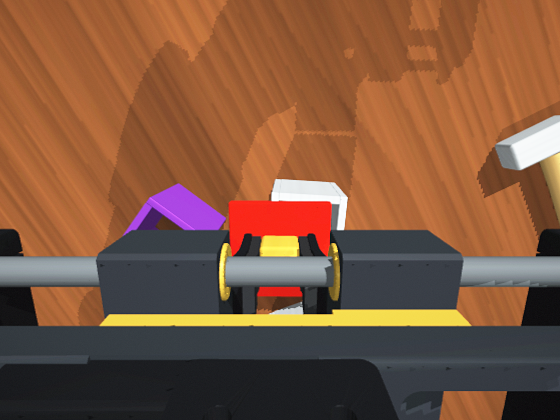

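The cap is held level; its plate edge runs from (230,202) to (330,202), centred. The post is just behind it at (310,190).

>>> carry_out(moves=[[0.4,-0.7,-0.5,-0.02],[0.4,-0.7,-1,-0.02],[0.3,-0.6,-1,0],[0,0,-1,0],[0,0,-0.5,0],[0,0,0,0],[0,0,0,0]])

```text
time_s: 11.85
tool_pos: [0.5548, 0.2577, 0.291]
tool_rot: [-91.9, 88.7, 146.9]
force: [1.0, 1.3, -1.7]
grip_width: 0.0203
```

```bash
python3 - <<'E'
from st import *
o,R,a=st();c=o['tool_pos']+R[:,0]*.1988;print("cap",c,"need",np.array([.5478,.2716])-c[:2])
E
```

```text
t 11.85 tcp [0.5548 0.2577 0.291 ] grip [0.5517 0.2598 0.1275] jaw -31.24 xax [-0.019  0.012 -1.   ] F [ 1.   1.3 -1.7] w 0.0203 q [-42.  19.  18.  97.  -8.  66. -53.]
cap [0.55099098 0.26019436 0.09223967] need [-0.00319098  0.01140564]
```

>>> carry_out(moves=[[-0.1,0.3,0,0.006],[-0.1,0.3,-0.3,0.006],[-0.1,0.3,-0.3,0],[0,0,-0.2,0],[0,0,0,0],[0,0,0,0]])

```text
time_s: 12.45
tool_pos: [0.5511, 0.2697, 0.2836]
tool_rot: [-98.9, 88.7, 140.8]
force: [-0.9, 0.3, -2.9]
grip_width: 0.0196
```

```bash
python3 - <<'E'
from look import *; from fit import *
im,m=look("w6")
o,R,a=st(0);c=o['tool_pos']+R[:,0]*.1988;print("cap",c,"need",np.array([.5478,.2716])-c[:2])
p=[.5478,.2716,np.radians(-30.5)]
for q in proj(place(p,M['post']),m): cv2.circle(im,tuple(int(v) for v in q),2,(0,255,0),-1)
for q in proj(place([c[0],c[1],np.radians(a)],M['cap'][:8],c[2]),m): cv2.circle(im,tuple(int(v) for v in q),2,(255,0,0),-1)
s=viewer.read_camera("side")[:,:,::-1]; cv2.imwrite("side6.png",s)
m2=viewer.camera_model("side"); u=proj(np.array([[.5478,.2716,.08]]),m2)[0].astype(int)
cr=s[u[1]-50:u[1]+50,max(u[0]-60,0):u[0]+60]
cr=cv2.resize(cr,None,fx=3.5,fy=3.5,interpolation=cv2.INTER_CUBIC)
w=cv2.resize(im[130:320,150:420],None,fx=1.4,fy=1.4)
out=np.zeros((620,420,3),np.uint8); out[:w.shape[0],:w.shape[1]]=w; out[270:270+cr.shape[0],:cr.shape[1]]=cr[:350,:420]; cv2.imwrite("pics/w6c.png",out[:600])
E
```

```text
t 12.45 tcp [0.5511 0.2697 0.2836] grip [0.5483 0.2721 0.1202] jaw -30.3 xax [-0.018  0.014 -1.   ] F [-0.9  0.3 -2.9] w 0.0196 q [-43.  19.  18.  97.  -8.  65. -53.]
cap [0.54763577 0.27247563 0.08483703] need [ 0.00016423 -0.00087563]
```

View pics/w6c.png

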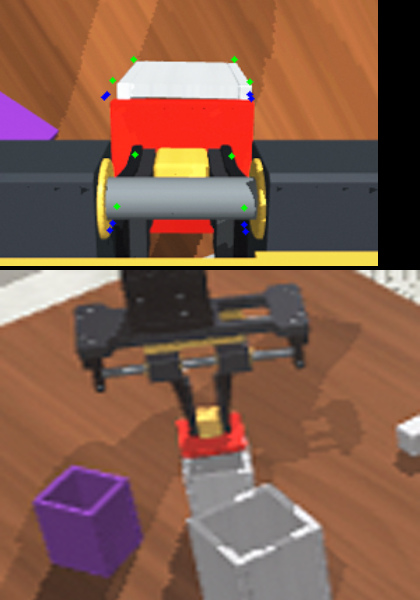

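```bash
python3 - <<'E'
from fit import *; from st import *
im=cv2.imread("pics/w6.png"); m=viewer.camera_model("wrist"); o,R,a=st(0); c=o['tool_pos']+R[:,0]*.1988
def rng(k,r):
    x=np.where(k[r,200:360])[0]+200; return (x.min()-.5,x.max()+.5) if len(x) else None
def pred(p,P,z,r):
    b=np.zeros((4200,5600),np.uint8); Q=cv2.convexHull(((proj(place(p,P,z),m)+.5)*10).astype(np.int32)); cv2.fillConvexPoly(b,Q,1)
    x=np.where(b[int((r+.5)*10)])[0]; return (x.min()/10-.5,x.max()/10-.5) if len(x) else None
kp,kc=colmask(im,'post'),colmask(im,'cap')
pp=[.5478,.2716,np.radians(-30.5)]; cp=[c[0],c[1],np.radians(a)]
for r in range(170,200,3): print('post',r,rng(kp,r),pred(pp,M['post'],0,r))
for r in range(197,225,4): print('cap',r,rng(kc,r),pred(cp,M['cap'][:8],c[2],r))
E
```

```text
post 170 None None
post 173 None (np.float64(244.0), np.float64(317.4))
post 176 (np.float64(244.5), np.float64(319.5)) (np.float64(241.2), np.float64(319.4))
post 179 (np.float64(242.5), np.float64(321.5)) (np.float64(238.4), np.float64(321.5))
post 182 (np.float64(239.5), np.float64(323.5)) (np.float64(235.7), np.float64(323.5))
post 185 (np.float64(237.5), np.float64(325.5)) (np.float64(232.9), np.float64(325.6))
post 188 (np.float64(234.5), np.float64(327.5)) (np.float64(230.4), np.float64(327.6))
post 191 (np.float64(233.5), np.float64(329.5)) (np.float64(230.5), np.float64(327.8))
post 194 (np.float64(233.5), np.float64(329.5)) (np.float64(230.6), np.float64(327.7))
post 197 (np.float64(233.5), np.float64(329.5)) (np.float64(230.7), np.float64(327.5))
cap 197 None None
cap 201 (np.float64(229.5), np.float64(329.5)) (np.float64(224.8), np.float64(329.4))
cap 205 (np.float64(228.5), np.float64(331.5)) (np.float64(224.9), np.float64(329.2))
cap 209 (np.float64(228.5), np.float64(330.5)) (np.float64(225.1), np.float64(329.1))
cap 213 (np.float64(228.5), np.float64(330.5)) (np.float64(225.3), np.float64(328.9))
cap 217 (np.float64(228.5), np.float64(330.5)) (np.float64(225.4), np.float64(328.7))
cap 221 (np.float64(228.5), np.float64(330.5)) (np.float64(225.6), np.float64(328.6))
```

>>> carry_out(moves=[[0,-0.1,-0.3,0],[0,0,-0.4,0],[0,0,-0.3,0],[0,0,0,0],[0,0,0,0]])

```text
time_s: 13.05
tool_pos: [0.5514, 0.2677, 0.2727]
tool_rot: [-98.1, 88.7, 141.5]
force: [-0.8, -1.1, -1.7]
grip_width: 0.0197
```

```bash
python3 - <<'E'
from st import *
o,R,a=st();c=o['tool_pos']+R[:,0]*.1988;print("cap",c,"need",np.array([.5478,.2716])-c[:2])
E
```

```text
t 13.05 tcp [0.5514 0.2677 0.2727] grip [0.5486 0.27   0.1092] jaw -30.38 xax [-0.018  0.014 -1.   ] F [-0.8 -1.1 -1.7] w 0.0197 q [-43.  20.  18.  98.  -8.  64. -53.]
cap [0.5479458  0.27050753 0.07393545] need [-0.0001458   0.00109247]
```

>>> carry_out(moves=[[0,0.1,-0.3,0],[0,0,-0.3,0],[0,0,-0.3,0],[0,0,-0.2,0],[0,0,0,0]])

```text
time_s: 13.55
tool_pos: [0.552, 0.2691, 0.2634]
tool_rot: [-104.3, 88.7, 135.4]
force: [-0.1, 0.2, -1.8]
grip_width: 0.0199
```

```bash
python3 - <<'E'
from st import *
o,R,a=st();c=o['tool_pos']+R[:,0]*.1988;print("cap",c,"need",np.array([.5478,.2716])-c[:2])
E
```

```text
t 13.55 tcp [0.552  0.2691 0.2634] grip [0.5495 0.2716 0.0999] jaw -30.36 xax [-0.016  0.015 -1.   ] F [-0.1  0.2 -1.8] w 0.0199 q [-43.  21.  18.  98.  -8.  63. -53.]
cap [0.54891466 0.27219512 0.0646066 ] need [-0.00111466 -0.00059512]
```

>>> carry_out(moves=[[-0.1,0,-0.1,0],[0,0,-0.1,0],[0,0,0,0]])

```text
time_s: 13.85
tool_pos: [0.5516, 0.269, 0.263]
tool_rot: [-110.1, 88.8, 129.5]
force: [0.1, -1.2, -0.1]
grip_width: 0.0195
```

>>> carry_out(moves=[[0,0,0,0],[0,0,0,0],[0,0,0,0],[0,0,0,0],[0,0,0,0],[0,0,0,0]], hand=6)

```text
time_s: 14.45
tool_pos: [0.5516, 0.2694, 0.2624]
tool_rot: [-111.7, 88.8, 127.9]
force: [-0.1, -1.1, -0.5]
grip_width: 0.0567
```

>>> carry_out(moves=[[0,0,1,0],[0,0,2,0],[0,0,2,0],[0,0,2,0],[0,0,1,0],[0,0,0,0],[0,0,0,0]], hand=8.7)

```text
time_s: 15.15
tool_pos: [0.5513, 0.269, 0.3477]
tool_rot: [-113.3, 88.8, 126.3]
force: [-0.5, -0.5, -1.0]
grip_width: 0.087
```

```bash
python3 - <<'E'
from look import *; from fit import *
im,m=look("w7")
kp=colmask(im,'cap'); uv=proj(np.array([[.5478,.2716,.08]]),m)[0]; h=hullof(kp,uv); print(uv,h.min(0),h.max(0))
r=fit('cap',[(h,m)],(.5478,.2716),z=.064); print("cap",r.x.round(4),np.degrees(r.x[2])%90,r.fun)
s=viewer.read_camera("side")[:,:,::-1]; m2=viewer.camera_model("side"); u=proj(np.array([[.5478,.2716,.06]]),m2)[0].astype(int)
cr=cv2.resize(s[u[1]-50:u[1]+40,max(u[0]-60,0):u[0]+60],None,fx=4.5,fy=4.5,interpolation=cv2.INTER_CUBIC)[:300,:540]
w=im[60:340,:540]; cv2.imwrite("pics/w7c.png",np.vstack([w,cr]))
E
```

```text
t 15.15 tcp [0.5513 0.269  0.3477] grip [0.5492 0.2718 0.1842] jaw -30.37 xax [-0.013  0.017 -1.   ] F [-0.5 -0.5 -1. ] w 0.087 q [-43.  16.  18.  94.  -7.  71. -54.]
[279.119471   213.54782402] [247.5 177.5] [316.5 244.5]
cap [0.5495 0.2702 1.0438] 59.80497938647584 0.016511685552689427
```

View pics/w7c.png

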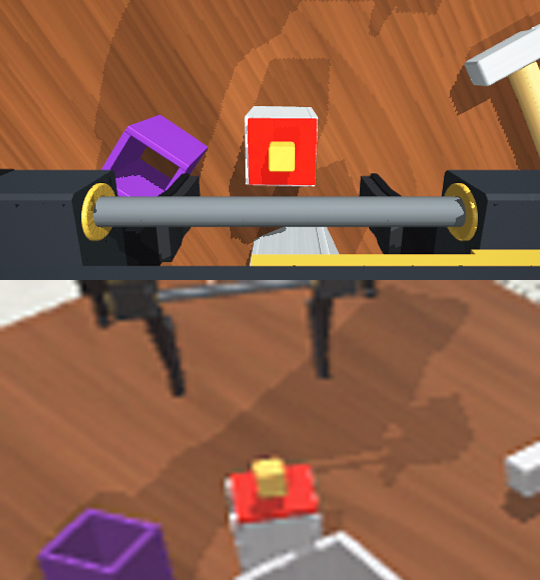

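The white rim shows evenly all around the cap, and the fit at the seated height matches. Now descend on the post.

>>> carry_out(moves=[[0,-0.1,-1.5,0],[0,0,-2,0],[0,0,-2,0],[0,0,-2,0],[0,0,-2,0],[0,0,-1,0],[0,0,-0.5,0],[0,0,-0.3,0],[0,0,0,0],[0,0,0,0]])

```text
time_s: 16.25
tool_pos: [0.5476, 0.2655, 0.218]
tool_rot: [-79.1, 88.5, 160.5]
force: [-0.6, 1.4, 0.9]
grip_width: 0.0869
```

```bash
python3 - <<'E'
from st import *
st()
E
```

```text
t 16.25 tcp [0.5476 0.2655 0.218 ] grip [0.5436 0.2669 0.0546] jaw -30.43 xax [-0.025  0.009 -1.   ] F [-0.6  1.4  0.9] w 0.0869 q [-42.  23.  17. 101.  -9.  59. -52.]
```

>>> carry_out(moves=[[0.3,0.2,-0.2,0],[0.2,0.2,-0.1,0],[0,0,0,0],[0,0,0,0]])

```text
time_s: 16.65
tool_pos: [0.5542, 0.2705, 0.2174]
tool_rot: [-88.9, 88.7, 150.7]
force: [-0.1, -0.8, 0.1]
grip_width: 0.0869
```

```bash
python3 - <<'E'
from st import *
st()
E
```

```text
t 16.65 tcp [0.5542 0.2705 0.2174] grip [0.5508 0.2724 0.0539] jaw -30.41 xax [-0.021  0.011 -1.   ] F [-0.1 -0.8  0.1] w 0.0869 q [-42.  24.  17. 100.  -9.  59. -52.]
```

>>> carry_out(moves=[[-0.1,-0.1,-0.2,0],[0,0,-0.1,0],[0,0,0,0],[0,0,0,0]])

```text
time_s: 17.05
tool_pos: [0.553, 0.2694, 0.2143]
tool_rot: [-89.2, 88.7, 150.4]
force: [-0.7, -0.3, 0.1]
grip_width: 0.0872
```

```bash
python3 - <<'E'
from st import *
st()
E
```

```text
t 17.05 tcp [0.553  0.2694 0.2143] grip [0.5497 0.2713 0.0509] jaw -30.41 xax [-0.02   0.012 -1.   ] F [-0.7 -0.3  0.1] w 0.0872 q [-42.  24.  17. 100.  -9.  58. -52.]
```

>>> carry_out(moves=[[0,0,0,0],[0,0,0,0],[0,0,0,0],[0,0,0,0],[0,0,0,0],[0,0,0,0],[0,0,0,0]], hand=0, force=40)

```text
time_s: 17.75
tool_pos: [0.5521, 0.27, 0.2145]
tool_rot: [-87.8, 88.5, 151.9]
force: [-1.2, 0.7, 1.9]
grip_width: 0.0598
```

```bash
python3 - <<'E'
from st import *
st()
E
```

```text
t 17.75 tcp [0.5521 0.27   0.2145] grip [0.5484 0.272  0.051 ] jaw -30.38 xax [-0.023  0.012 -1.   ] F [-1.2  0.7  1.9] w 0.0598 q [-42.  24.  17. 100. -10.  58. -52.]
```

>>> carry_out(moves=[[0,0,1,0],[0,0,2,0],[0,0,2.5,0],[0,0,2.5,0],[0,-0.5,2.5,0],[0,-1.5,2,0],[0,-2.5,1.5,0],[0,-3,0.5,0],[0,-3,0,0],[0,-3,0,0],[0,-3,0,0],[0,-3,0,0]])

```text
time_s: 18.95
tool_pos: [0.5434, 0.0687, 0.35]
tool_rot: [-55.0, 87.3, -174.9]
force: [0.5, -0.5, -8.0]
grip_width: 0.06
```

```bash
python3 - <<'E'
from st import *
st()
E
```

```text
t 18.95 tcp [0.5434 0.0687 0.35  ] grip [0.5357 0.068  0.1867] jaw -29.96 xax [-0.047 -0.004 -0.999] F [ 0.5 -0.5 -8. ] w 0.06 q [-33.   9.  25. 102.  -4.  73. -36.]
```

>>> carry_out(moves=[[0,0,0,0],[0,0,0,0],[0,0,0,0]])

```text
time_s: 19.25
tool_pos: [0.542, 0.0603, 0.3477]
tool_rot: [-49.4, 87.0, -170.0]
force: [1.5, -0.4, -8.2]
grip_width: 0.0599
```

```bash
python3 - <<'E'
from st import *
st()
E
```

```text
t 19.25 tcp [0.542  0.0603 0.3477] grip [0.5336 0.0588 0.1844] jaw -30.66 xax [-0.052 -0.009 -0.999] F [ 1.5 -0.4 -8.2] w 0.0599 q [-32.   9.  25. 102.  -4.  73. -36.]
```

>>> carry_out(moves=[[0,-2,0.1,0.03],[0,-3,0.1,0.03],[-0.2,-3,0.1,0.03],[-0.2,-3,0.1,0.03],[-0.3,-3,0,0.03],[-0.3,-3,0,0.03],[-0.3,-3,0,0.03],[-0.3,-3,0,0.03],[-0.2,-3,0,0.03],[-0.2,-2.5,-0.5,0.03],[0,-1,-1,0.03],[0,0,-1,0]])

```text
time_s: 20.45
tool_pos: [0.5221, -0.2296, 0.3234]
tool_rot: [-53.4, 86.8, -152.7]
force: [0.4, -0.3, -7.8]
grip_width: 0.0601
```

```bash
python3 - <<'E'
from st import *
st()
E
```

```text
t 20.45 tcp [ 0.5221 -0.2296  0.3234] grip [ 0.5141 -0.2337  0.1601] jaw -9.41 xax [-0.049 -0.025 -0.998] F [ 0.4 -0.3 -7.8] w 0.0601 q [-10.  14.  35. 101.  -6.  69.  17.]
```

>>> carry_out(moves=[[-0.2,-1,-1,0],[-0.2,-1,-1.5,0],[-0.2,-0.5,-1.5,0],[0,0,-1.5,0],[0,0,-1.2,0],[0,0,-0.8,0],[0,0,-0.5,0],[0,0,0,0]])

```text
time_s: 21.25
tool_pos: [0.5165, -0.2502, 0.2328]
tool_rot: [-60.2, 86.6, -159.1]
force: [-0.6, -0.2, -7.4]
grip_width: 0.06
```

```bash
python3 - <<'E'
from st import *
o,R,a=st(); print("bottom",o['tool_pos']+R[:,0]*.2145)
E
```

```text
t 21.25 tcp [ 0.5165 -0.2502  0.2328] grip [ 0.5075 -0.2537  0.0696] jaw -8.98 xax [-0.055 -0.021 -0.998] F [-0.6 -0.2 -7.4] w 0.06 q [ -6.  21.  34. 105. -10.  60.  23.]
bottom [ 0.50465138 -0.25472803  0.01868544]
```

>>> carry_out(moves=[[0,0,-0.2,-0.01],[0,0,-0.2,-0.01],[0,0,-0.2,0],[0,0,-0.2,0],[0,0,-0.1,0]])

```text
time_s: 21.75
tool_pos: [0.5176, -0.2508, 0.2273]
tool_rot: [-59.0, 86.8, -159.1]
force: [-4.1, 1.5, 1.4]
grip_width: 0.0594
```

```bash
python3 - <<'E'
from st import *
o,R,a=st(); print("bottom",o['tool_pos']+R[:,0]*.2145,o['wrist_torque'])
E
```

```text
t 21.75 tcp [ 0.5176 -0.2508  0.2273] grip [ 0.5091 -0.254   0.0641] jaw -10.18 xax [-0.052 -0.02  -0.998] F [-4.1  1.5  1.4] w 0.0594 q [ -6.  21.  34. 105. -11.  60.  22.]
bottom [ 0.50645401 -0.25505646  0.01313399] [0.68544781 0.77772951 0.15936896]
```

>>> carry_out(moves=[[0,0,-0.3,0],[0,0,-0.3,0],[0,0,-0.3,0],[0,0,-0.3,0],[0,0,-0.3,0],[0,0,-0.3,0]])

```text
time_s: 22.35
tool_pos: [0.5173, -0.2534, 0.2268]
tool_rot: [-68.7, 87.0, -168.9]
force: [-8.9, 4.5, 16.0]
grip_width: 0.06
```

```bash
python3 - <<'E'
from st import *
o,R,a=st(); print("bottom",o['tool_pos']+R[:,0]*.2145,o['wrist_torque'])
E
```

```text
t 22.35 tcp [ 0.5173 -0.2534  0.2268] grip [ 0.509  -0.2551  0.0635] jaw -10.16 xax [-0.051 -0.01  -0.999] F [-8.9  4.5 16. ] w 0.06 q [ -6.  22.  34. 105. -12.  60.  23.]
bottom [ 0.50642912 -0.25559422  0.01261358] [1.11752901 1.91633592 0.17691967]
```

>>> carry_out(moves=[[-0.2,0,-0.2,0],[-0.2,0,-0.2,0],[-0.2,0,-0.2,0],[-0.2,0,-0.2,0],[-0.2,0,-0.2,0],[-0.2,0,-0.2,0]])

```text
time_s: 22.95
tool_pos: [0.5121, -0.2534, 0.2264]
tool_rot: [-60.5, 88.4, -160.6]
force: [-2.6, 3.5, 7.9]
grip_width: 0.0599
```

```bash
python3 - <<'E'
from st import *
o,R,a=st(); print("bottom",o['tool_pos']+R[:,0]*.2145,o['wrist_torque'])
E
```

```text
t 22.95 tcp [ 0.5121 -0.2534  0.2264] grip [ 0.5078 -0.255   0.063 ] jaw -10.05 xax [-0.027 -0.009 -1.   ] F [-2.6  3.5  7.9] w 0.0599 q [ -6.  21.  34. 106. -12.  58.  23.]
bottom [ 0.50639818 -0.25546101  0.01199176] [ 0.65831725  0.28568282 -0.07445111]
```

>>> carry_out(moves=[[-0.2,-0.05,-0.2,0],[-0.2,-0.05,-0.2,0],[-0.2,-0.05,-0.2,0],[-0.2,-0.05,-0.2,0],[-0.1,0,-0.2,0],[0,0,-0.1,0]])

```text
time_s: 23.55
tool_pos: [0.5087, -0.2541, 0.2265]
tool_rot: [-53.0, 89.3, -153.0]
force: [-4.1, 1.8, 2.4]
grip_width: 0.0596
```

```bash
python3 - <<'E'
from st import *
o,R,a=st(); print("bottom",o['tool_pos']+R[:,0]*.2145,o['wrist_torque'])
E
```

```text
t 23.55 tcp [ 0.5087 -0.2541  0.2265] grip [ 0.507 -0.255  0.063] jaw -10.0 xax [-0.01  -0.005 -1.   ] F [-4.1  1.8  2.4] w 0.0596 q [ -5.  20.  34. 107. -12.  57.  24.]
bottom [ 0.50649316 -0.25525533  0.01204372] [ 0.23283063  1.33358727 -0.08813319]
```

>>> carry_out(moves=[[0,0,0.1,0],[0.2,0.1,0.1,0],[0.25,0.1,0,0],[0.25,0.1,0,0],[0.25,0.1,0,0],[0.25,0.1,0,0],[0,0,0,0]])

```text
time_s: 24.25
tool_pos: [0.5171, -0.2518, 0.2264]
tool_rot: [-60.2, 88.6, -160.4]
force: [0.4, 2.4, -5.4]
grip_width: 0.0599
```

```bash
python3 - <<'E'
from st import *
o,R,a=st(); b=o['tool_pos']+R[:,0]*.2145; print("bottom",b,o['wrist_torque'],"need",np.array([.527,-.2486])-b[:2])
E
```

```text
t 24.25 tcp [ 0.5171 -0.2518  0.2264] grip [ 0.5134 -0.2531  0.063 ] jaw -10.16 xax [-0.023 -0.008 -1.   ] F [ 0.4  2.4 -5.4] w 0.0599 q [ -6.  21.  34. 106. -12.  58.  23.]
bottom [ 0.51223056 -0.25351217  0.01199001] [0.23984727 0.03862421 0.04657496] need [0.01476944 0.00491217]
```

>>> carry_out(moves=[[0.25,0.1,0,0],[0.25,0.1,0,0],[0.25,0.1,0,0],[0.25,0.1,0,0],[0.2,0.1,0,0],[0,0,0,0]])

```text
time_s: 24.85
tool_pos: [0.5294, -0.248, 0.2264]
tool_rot: [-56.5, 88.5, -156.8]
force: [-2.9, -0.4, -3.2]
grip_width: 0.0599
```

```bash
python3 - <<'E'
from st import *
o,R,a=st(); b=o['tool_pos']+R[:,0]*.2145; print("bottom",b,o['wrist_torque'],"need",np.array([.527,-.2486])-b[:2])
E
```

```text
t 24.85 tcp [ 0.5294 -0.248   0.2264] grip [ 0.5254 -0.2497  0.063 ] jaw -10.23 xax [-0.024 -0.01  -1.   ] F [-2.9 -0.4 -3.2] w 0.0599 q [ -6.  22.  34. 104. -13.  59.  22.]
bottom [ 0.5241665  -0.2502206   0.01199669] [-0.08596237  0.51233503  0.01779995] need [0.0028335 0.0016206]
```

>>> carry_out(moves=[[0.2,0.1,0,0],[0.2,0.15,0,0],[0.2,0.15,0,0],[0.2,0.2,0,0],[0.2,0.2,0,0]])

```text
time_s: 25.35
tool_pos: [0.5337, -0.246, 0.2268]
tool_rot: [-56.6, 87.6, -157.2]
force: [-8.2, -3.3, 0.5]
grip_width: 0.0598
```

```bash
cat > chk.py <<'E'
from st import *
o,R,a=st(); b=o['tool_pos']+R[:,0]*.2145; t=np.radians(-10.1); ex=np.array([np.cos(t),np.sin(t)]); ey=np.array([-ex[1],ex[0]])
n=np.array([.527,-.2486])-b[:2]; F=o['force'][:2]; f=np.linalg.norm(R[:2,0])
print("bottom",b,"T",o['wrist_torque'].round(2),"need x' y' mm",(1e3*n@ex).round(1),(1e3*n@ey).round(1),"F x' y'",(F@ex).round(1),(F@ey).round(1),"tilt",f.round(3))
E
python3 chk.py
```

```text
t 25.35 tcp [ 0.5337 -0.246   0.2268] grip [ 0.5275 -0.2487  0.0634] jaw -10.6 xax [-0.038 -0.016 -0.999] F [-8.2 -3.3  0.5] w 0.0598 q [ -6.  23.  34. 104. -12.  60.  21.]
bottom [ 0.52556217 -0.24949107  0.01246443] T [-0.82  1.46 -0.04] need x' y' mm 1.3 1.1 F x' y' -7.5 -4.7 tilt 0.041
```

>>> carry_out(moves=[[-0.15,-0.05,-0.3,0.005],[-0.15,-0.05,-0.3,0],[-0.15,-0.05,-0.3,0],[-0.15,-0.05,-0.3,0],[-0.15,0,-0.3,0],[-0.15,0,-0.3,0]])

```text
time_s: 25.95
tool_pos: [0.5302, -0.2479, 0.2263]
tool_rot: [-61.8, 88.7, -162.2]
force: [-7.6, 2.5, 14.6]
grip_width: 0.0597
```

```bash
python3 chk.py
```

```text
t 25.95 tcp [ 0.5302 -0.2479  0.2263] grip [ 0.5267 -0.2491  0.0628] jaw -10.4 xax [-0.021 -0.007 -1.   ] F [-7.6  2.5 14.6] w 0.0597 q [ -6.  22.  34. 104. -13.  59.  22.]
bottom [ 0.52561725 -0.24941478  0.01182091] T [ 0.34  1.57 -0.24] need x' y' mm 1.2 1.0 F x' y' -7.9 1.2 tilt 0.022
```

>>> carry_out(moves=[[-0.2,-0.1,-0.2,0],[-0.2,-0.1,-0.2,0],[-0.2,-0.1,-0.2,0],[-0.2,-0.1,-0.2,0.003],[-0.2,-0.1,-0.2,0.003],[-0.1,0,-0.1,0]])

```text
time_s: 26.55
tool_pos: [0.5263, -0.2491, 0.2268]
tool_rot: [-89.3, 89.8, 170.9]
force: [-3.4, -1.1, -0.6]
grip_width: 0.0598
```

```bash
python3 chk.py
```

```text
t 26.55 tcp [ 0.5263 -0.2491  0.2268] grip [ 0.5257 -0.249   0.0633] jaw -9.82 xax [-0.004  0.001 -1.   ] F [-3.4 -1.1 -0.6] w 0.0598 q [ -5.  21.  33. 105. -14.  58.  24.]
bottom [ 0.52552399 -0.24896334  0.01229955] T [-0.61  1.05 -0.01] need x' y' mm 1.4 0.6 F x' y' -3.2 -1.6 tilt 0.004
```

>>> carry_out(moves=[[0,0.15,0,0],[0.05,0.25,0,0],[0.05,0.3,0,0]])

```text
time_s: 26.85
tool_pos: [0.5268, -0.2459, 0.2268]
tool_rot: [-4.9, 89.5, -104.7]
force: [-3.4, -7.7, -3.0]
grip_width: 0.0599
```

```bash
python3 chk.py
```

```text
t 26.85 tcp [ 0.5268 -0.2459  0.2268] grip [ 0.5264 -0.2474  0.0633] jaw -9.85 xax [-0.002 -0.009 -1.   ] F [-3.4 -7.7 -3. ] w 0.0599 q [ -6.  21.  34. 105. -13.  57.  23.]
bottom [ 0.52625123 -0.24787931  0.01228505] T [-1.9   0.96  0.31] need x' y' mm 0.9 -0.6 F x' y' -2.0 -8.2 tilt 0.009
```

>>> carry_out(moves=[[0.2,0.2,0,0],[0.3,0.25,0,0]])

```text
time_s: 27.05
tool_pos: [0.5286, -0.2451, 0.2265]
tool_rot: [-26.3, 89.0, -126.3]
force: [-9.5, -6.1, 4.9]
grip_width: 0.0596
```

```bash
python3 chk.py
```

```text
t 27.05 tcp [ 0.5286 -0.2451  0.2265] grip [ 0.5269 -0.2475  0.063 ] jaw -9.92 xax [-0.01  -0.014 -1.   ] F [-9.5 -6.1  4.9] w 0.0596 q [ -6.  21.  34. 105. -13.  58.  22.]
bottom [ 0.52632657 -0.24818376  0.01203761] T [-1.15  2.68  0.39] need x' y' mm 0.7 -0.3 F x' y' -8.3 -7.6 tilt 0.018
```

>>> carry_out(moves=[[0.3,0.25,0.1,0],[0.4,0.35,0.05,0]])

```text
time_s: 27.25
tool_pos: [0.5309, -0.2438, 0.2265]
tool_rot: [-36.9, 88.3, -136.9]
force: [-11.1, -7.7, 4.5]
grip_width: 0.0598
```

```bash
python3 chk.py; python3 - <<'E'
from look import *; from fit import *
im,m=look("w8"); p=[.527,-.2486,np.radians(-10.1)]
s=viewer.read_camera("side")[:,:,::-1].copy(); m2=viewer.camera_model("side")
u=proj(np.array([[.527,-.2486,.05]]),m2)[0].astype(int)
cr=cv2.resize(s[u[1]-50:u[1]+40,u[0]-60:u[0]+60],None,fx=4.5,fy=4.5,interpolation=cv2.INTER_CUBIC)[:320,:540]
cv2.imwrite("pics/w8c.png",np.vstack([im[100:340,:540],cr])); print(u)
E
```

```text
t 27.25 tcp [ 0.5309 -0.2438  0.2265] grip [ 0.5273 -0.2472  0.0631] jaw -10.04 xax [-0.022 -0.021 -1.   ] F [-11.1  -7.7   4.5] w 0.0598 q [ -7.  22.  34. 105. -12.  58.  22.]
bottom [ 0.52619484 -0.24825667  0.01212992] T [-1.69  2.47  0.7 ] need x' y' mm 0.9 -0.2 F x' y' -9.6 -9.5 tilt 0.03
t 27.25 tcp [ 0.5309 -0.2438  0.2265] grip [ 0.5273 -0.2472  0.0631] jaw -10.04 xax [-0.022 -0.021 -1.   ] F [-11.1  -7.7   4.5] w 0.0598 q [ -7.  22.  34. 105. -12.  58.  22.]
[291 252]
```

View pics/w8c.png

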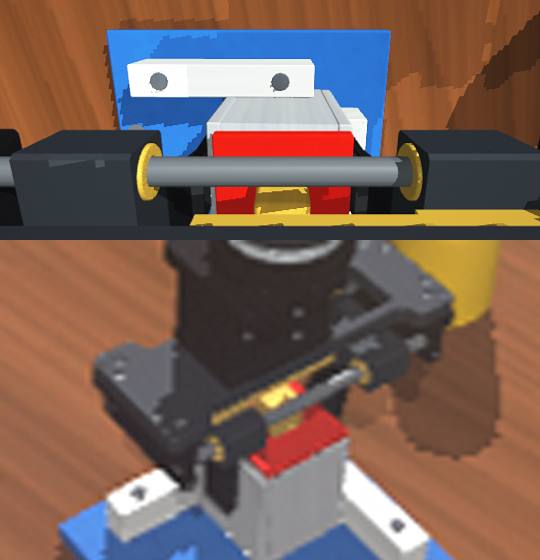

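Contact with both fences is likely, but the x' fence force isn't yet distinguishable from friction, and the tilt has grown to 0.03. I'll re-level, then push again with less plate load.

>>> carry_out(moves=[[-0.2,-0.15,-0.25,0],[-0.2,-0.15,-0.25,0],[-0.2,-0.15,-0.25,0],[-0.2,-0.15,-0.25,0],[-0.2,-0.15,-0.2,0],[-0.2,-0.1,-0.2,0]])

```text
time_s: 27.95
tool_pos: [0.5272, -0.2468, 0.2266]
tool_rot: [-29.4, 89.6, -129.2]
force: [-2.4, 1.4, 11.0]
grip_width: 0.0599
```

```bash
python3 chk.py
```

```text
t 27.95 tcp [ 0.5272 -0.2468  0.2266] grip [ 0.5264 -0.2478  0.0631] jaw -9.84 xax [-0.005 -0.006 -1.   ] F [-2.4  1.4 11. ] w 0.0599 q [ -6.  21.  33. 105. -13.  58.  23.]
bottom [ 0.52614505 -0.24807756  0.01207131] T [ 0.22  1.36 -0.19] need x' y' mm 0.9 -0.4 F x' y' -2.6 0.9 tilt 0.008
```

>>> carry_out(moves=[[0,0,0.15,0],[0.1,0,0.15,0],[0.3,0,0.1,0],[0.3,0,0.1,0]])

```text
time_s: 28.35
tool_pos: [0.5303, -0.2469, 0.2276]
tool_rot: [-63.4, 88.9, -163.2]
force: [-7.4, -1.5, -2.5]
grip_width: 0.06
```

```bash
python3 chk.py
```

```text
t 28.35 tcp [ 0.5303 -0.2469  0.2276] grip [ 0.5273 -0.2478  0.0642] jaw -9.84 xax [-0.018 -0.005 -1.   ] F [-7.4 -1.5 -2.5] w 0.06 q [ -6.  22.  33. 104. -13.  59.  23.]
bottom [ 0.52639807 -0.24812514  0.01316175] T [-0.43  1.75  0.2 ] need x' y' mm 0.7 -0.4 F x' y' -7.0 -2.8 tilt 0.019
```

>>> carry_out(moves=[[-0.1,0,-0.2,0],[-0.05,0.15,-0.1,0],[0.1,0.25,0,0],[0.25,0.25,0,0],[0.35,0.2,0,0]])

```text
time_s: 28.85
tool_pos: [0.5321, -0.2452, 0.2265]
tool_rot: [-52.7, 88.2, -152.7]
force: [-13.6, -2.1, 8.5]
grip_width: 0.0597
```

```bash
python3 chk.py
```

```text
t 28.85 tcp [ 0.5321 -0.2452  0.2265] grip [ 0.5276 -0.2475  0.063 ] jaw -9.98 xax [-0.028 -0.014 -1.   ] F [-13.6  -2.1   8.5] w 0.0597 q [ -6.  22.  34. 104. -12.  59.  22.]
bottom [ 0.52623128 -0.24823577  0.0120552 ] T [-0.52  2.6   0.68] need x' y' mm 0.8 -0.2 F x' y' -13.1 -4.4 tilt 0.031
```

>>> carry_out(moves=[[-0.2,-0.1,-0.25,0],[-0.2,-0.1,-0.25,0],[-0.2,-0.1,-0.25,0],[-0.2,-0.1,-0.25,0],[-0.2,-0.1,-0.2,0],[-0.2,-0.1,-0.1,0],[-0.1,-0.1,0,0]])

```text
time_s: 29.55
tool_pos: [0.5277, -0.2475, 0.2268]
tool_rot: [-57.8, 89.6, -157.5]
force: [-0.5, 1.0, -4.0]
grip_width: 0.0599
```

```bash
python3 chk.py
```

```text
t 29.55 tcp [ 0.5277 -0.2475  0.2268] grip [ 0.5265 -0.248   0.0633] jaw -9.69 xax [-0.007 -0.003 -1.   ] F [-0.5  1.  -4. ] w 0.0599 q [ -6.  21.  33. 105. -13.  58.  23.]
bottom [ 0.52616759 -0.24812543  0.01228225] T [-0.04  0.22 -0.  ] need x' y' mm 0.9 -0.3 F x' y' -0.6 0.9 tilt 0.007
```

>>> carry_out(moves=[[0,0.15,0.1,0],[0.05,0.3,0.1,0],[0.2,0.3,0.1,0],[0.3,0.3,0.1,0]])

```text
time_s: 29.95
tool_pos: [0.5292, -0.244, 0.2273]
tool_rot: [-27.3, 88.7, -127.1]
force: [-4.9, -6.1, -6.0]
grip_width: 0.0599
```

```bash
python3 chk.py
```

```text
t 29.95 tcp [ 0.5292 -0.244   0.2273] grip [ 0.527  -0.2469  0.0638] jaw -9.89 xax [-0.014 -0.018 -1.   ] F [-4.9 -6.1 -6. ] w 0.0599 q [ -7.  21.  34. 105. -12.  58.  22.]
bottom [ 0.52627148 -0.24786766  0.0128107 ] T [-1.47  1.28  0.31] need x' y' mm 0.8 -0.6 F x' y' -3.7 -6.9 tilt 0.023
```

>>> carry_out(moves=[[0.4,0.15,0,0],[0.5,0.2,0,0]])

```text
time_s: 30.15
tool_pos: [0.5326, -0.2441, 0.2265]
tool_rot: [-47.0, 88.0, -147.0]
force: [-17.3, -0.8, 16.7]
grip_width: 0.0597
```

```bash
python3 chk.py
```

```text
t 30.15 tcp [ 0.5326 -0.2441  0.2265] grip [ 0.5277 -0.2473  0.0631] jaw -10.07 xax [-0.03  -0.019 -0.999] F [-17.3  -0.8  16.7] w 0.0597 q [ -7.  22.  34. 104. -12.  59.  22.]
bottom [ 0.52620299 -0.24827223  0.01215895] T [-0.14  3.32  0.43] need x' y' mm 0.8 -0.2 F x' y' -16.9 -3.8 tilt 0.035
```

>>> carry_out(moves=[[-0.05,0.3,0.15,0],[0.15,0.4,0.15,0]])

```text
time_s: 30.35
tool_pos: [0.5318, -0.2416, 0.2282]
tool_rot: [-38.4, 87.6, -138.6]
force: [-1.9, -8.7, -10.7]
grip_width: 0.0595
```

```bash
python3 chk.py
```

```text
t 30.35 tcp [ 0.5318 -0.2416  0.2282] grip [ 0.5266 -0.2461  0.0649] jaw -10.26 xax [-0.032 -0.028 -0.999] F [ -1.9  -8.7 -10.7] w 0.0595 q [ -7.  22.  34. 104. -11.  59.  21.]
bottom [ 0.52500541 -0.24757526  0.01390195] T [-2.32  0.25  0.34] need x' y' mm 2.1 -0.7 F x' y' -0.3 -8.9 tilt 0.042
```

>>> carry_out(moves=[[-0.1,-0.2,-0.3,0],[-0.2,-0.15,-0.25,0],[-0.2,-0.15,-0.25,0.003],[-0.2,-0.15,-0.25,0],[-0.2,-0.15,-0.25,0],[-0.2,-0.1,-0.2,0],[-0.2,-0.1,-0.2,0],[-0.1,0,0,0]])

```text
time_s: 31.15
tool_pos: [0.5268, -0.2461, 0.2267]
tool_rot: [-28.5, 89.1, -128.5]
force: [0.4, -0.8, -7.5]
grip_width: 0.0602
```

```bash
python3 chk.py
```

```text
t 31.15 tcp [ 0.5268 -0.2461  0.2267] grip [ 0.5252 -0.248   0.0632] jaw -9.96 xax [-0.009 -0.012 -1.   ] F [ 0.4 -0.8 -7.5] w 0.0602 q [ -6.  21.  34. 105. -13.  58.  23.]
bottom [ 0.5247497  -0.24861521  0.01225203] T [-0.16  0.04 -0.  ] need x' y' mm 2.2 0.4 F x' y' 0.6 -0.7 tilt 0.015
```

>>> carry_out(moves=[[0.1,0.15,0.05,0],[0.2,0.3,0.05,0],[0.3,0.3,0.1,0],[0.35,0.3,0.1,0]])

```text
time_s: 31.55
tool_pos: [0.5299, -0.243, 0.2265]
tool_rot: [-35.0, 88.0, -135.2]
force: [-7.4, -5.5, -1.9]
grip_width: 0.0596
```

```bash
python3 chk.py
```

```text
t 31.55 tcp [ 0.5299 -0.243   0.2265] grip [ 0.5259 -0.247   0.0631] jaw -10.15 xax [-0.025 -0.024 -0.999] F [-7.4 -5.5 -1.9] w 0.0596 q [ -7.  22.  34. 105. -12.  58.  21.]
bottom [ 0.5246185  -0.2482439   0.01213469] T [-1.31  1.32  0.55] need x' y' mm 2.4 0.1 F x' y' -6.3 -6.7 tilt 0.035
```

x' is now stuck 1.5 mm short by friction on fence_y. I'll level, then push x' first and y' after.

>>> carry_out(moves=[[-0.2,-0.2,-0.25,0],[-0.2,-0.2,-0.25,0],[-0.2,-0.2,-0.25,0],[-0.2,-0.2,-0.25,0],[-0.2,-0.15,-0.25,0],[-0.2,-0.15,-0.25,0],[-0.2,-0.1,-0.2,0]])

```text
time_s: 32.25
tool_pos: [0.5259, -0.2471, 0.2267]
tool_rot: [-45.4, 89.6, -145.3]
force: [-0.9, 3.0, 7.5]
grip_width: 0.0595
```

```bash
python3 chk.py
```

```text
t 32.25 tcp [ 0.5259 -0.2471  0.2267] grip [ 0.5249 -0.2478  0.0632] jaw -9.86 xax [-0.006 -0.004 -1.   ] F [-0.9  3.   7.5] w 0.0595 q [ -6.  21.  33. 105. -13.  58.  23.]
bottom [ 0.52461535 -0.24801886  0.01217072] T [ 0.05  0.8  -0.12] need x' y' mm 2.4 -0.2 F x' y' -1.4 2.8 tilt 0.007
```

>>> carry_out(moves=[[0.1,-0.05,0.1,0],[0.2,-0.05,0.1,0],[0.25,-0.05,0.05,0],[0.3,0,0,0]])

```text
time_s: 32.65
tool_pos: [0.5308, -0.2482, 0.2266]
tool_rot: [-79.3, 88.8, -179.2]
force: [-14.2, 1.8, 13.8]
grip_width: 0.0598
```

```bash
python3 chk.py
```

```text
t 32.65 tcp [ 0.5308 -0.2482  0.2266] grip [ 0.5275 -0.2482  0.0632] jaw -9.88 xax [-0.02 -0.   -1.  ] F [-14.2   1.8  13.8] w 0.0598 q [ -6.  22.  33. 104. -13.  59.  23.]
bottom [ 0.52644008 -0.24821842  0.01216093] T [0.13 2.81 0.27] need x' y' mm 0.6 -0.3 F x' y' -14.3 -0.7 tilt 0.02
```

>>> carry_out(moves=[[0.1,0.25,0.03,0],[0.15,0.4,0.03,0]])

```text
time_s: 32.85
tool_pos: [0.5315, -0.2464, 0.2269]
tool_rot: [-61.3, 88.5, -161.4]
force: [-2.8, -8.8, -3.9]
grip_width: 0.06
```

```bash
python3 chk.py
```

```text
t 32.85 tcp [ 0.5315 -0.2464  0.2269] grip [ 0.5275 -0.2477  0.0634] jaw -10.06 xax [-0.024 -0.008 -1.   ] F [-2.8 -8.8 -3.9] w 0.06 q [ -6.  22.  34. 104. -13.  59.  22.]
bottom [ 0.52630636 -0.24812173  0.01244816] T [-2.24  1.09  0.16] need x' y' mm 0.8 -0.3 F x' y' -1.2 -9.2 tilt 0.026
```

>>> carry_out(moves=[[0.3,0.4,0,0]])

```text
time_s: 32.95
tool_pos: [0.5325, -0.2456, 0.2267]
tool_rot: [-56.2, 88.2, -156.4]
force: [-9.7, -6.5, 2.7]
grip_width: 0.0598
```

```bash
python3 chk.py
```

```text
t 32.95 tcp [ 0.5325 -0.2456  0.2267] grip [ 0.5277 -0.2477  0.0633] jaw -10.16 xax [-0.029 -0.013 -0.999] F [-9.7 -6.5  2.7] w 0.0598 q [ -6.  22.  34. 104. -13.  59.  22.]
bottom [ 0.52624916 -0.24830472  0.01233534] T [-1.58  2.31  0.43] need x' y' mm 0.8 -0.2 F x' y' -8.4 -8.1 tilt 0.032
```

```bash
python3 - <<'E'
from look import *; from fit import *
for i in range(14):
    im=viewer.read_camera("wrist")
    if i%4==3: exec(open("chk.py").read())
cv2.imwrite("w9.png",im[:,:,::-1]); im=im[:,:,::-1].copy()
s=viewer.read_camera("side")[:,:,::-1].copy(); u=[291,252]
cr=cv2.resize(s[u[1]-50:u[1]+40,u[0]-60:u[0]+60],None,fx=4.5,fy=4.5,interpolation=cv2.INTER_CUBIC)[80:400,:540]
w=cv2.resize(im[120:320,140:410],None,fx=2,fy=2)[:280]
cv2.imwrite("pics/w9c.png",np.vstack([w[:,:540],cr]))
E
python3 chk.py
```

```text
t 33.15 tcp [ 0.5324 -0.2456  0.2267] grip [ 0.5277 -0.2476  0.0632] jaw -10.17 xax [-0.029 -0.012 -0.999] F [-7.2 -7.  -0.4] w 0.0597 q [ -6.  22.  34. 104. -13.  59.  22.]
bottom [ 0.52618706 -0.24827626  0.01226806] T [-1.59  1.8   0.4 ] need x' y' mm 0.9 -0.2 F x' y' -5.8 -8.2 tilt 0.032
t 33.35 tcp [ 0.5324 -0.2457  0.2267] grip [ 0.5277 -0.2477  0.0633] jaw -10.18 xax [-0.029 -0.012 -1.   ] F [-6.4 -5.9  0.1] w 0.0601 q [ -6.  22.  34. 104. -13.  59.  22.]
bottom [ 0.52621852 -0.24832943  0.01229249] T [-1.6   1.73  0.38] need x' y' mm 0.8 -0.1 F x' y' -5.3 -6.9 tilt 0.032
t 33.55 tcp [ 0.5324 -0.2456  0.2267] grip [ 0.5277 -0.2477  0.0632] jaw -10.17 xax [-0.029 -0.012 -1.   ] F [-7.7 -6.2 -1.5] w 0.0599 q [ -6.  22.  34. 104. -13.  59.  22.]
bottom [ 0.52621737 -0.24828332  0.01226447] T [-1.62  1.8   0.35] need x' y' mm 0.8 -0.2 F x' y' -6.5 -7.5 tilt 0.032
t 33.7 tcp [ 0.5324 -0.2457  0.2267] grip [ 0.5277 -0.2477  0.0633] jaw -10.18 xax [-0.029 -0.012 -1.   ] F [-6.8 -6.6 -0.8] w 0.0601 q [ -6.  22.  34. 104. -13.  59.  22.]
bottom [ 0.52618195 -0.24832191  0.01228344] T [-1.61  1.76  0.36] need x' y' mm 0.9 -0.1 F x' y' -5.5 -7.7 tilt 0.032
```

View pics/w9c.png

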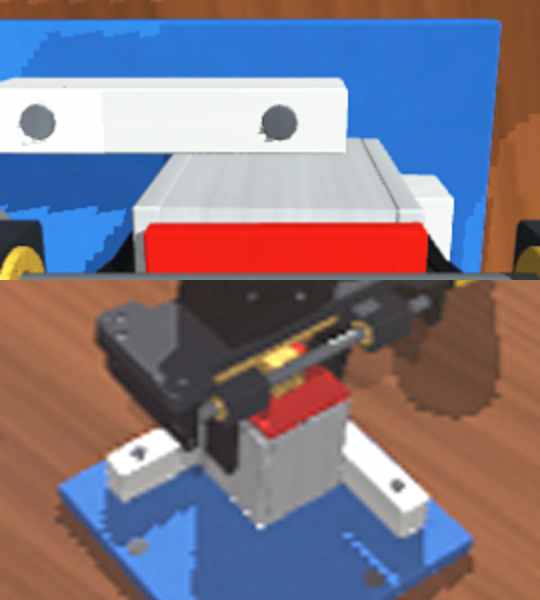

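Steady pressing now reads about 5.7 N and 7.4 N, but plate friction could account for part of that. I'll re-level and apply a firmer final push with less plate load.

>>> carry_out(moves=[[-0.15,-0.1,-0.25,0],[-0.2,-0.15,-0.25,0],[-0.2,-0.15,-0.25,0],[-0.2,-0.15,-0.25,0],[-0.2,-0.1,-0.25,0],[-0.2,-0.1,-0.2,0]])

```text
time_s: 34.3
tool_pos: [0.5291, -0.2488, 0.2267]
tool_rot: [-91.2, 89.2, 168.8]
force: [-1.6, 2.2, 7.0]
grip_width: 0.0597
```

```bash
python3 chk.py
```

```text
t 34.3 tcp [ 0.5291 -0.2488  0.2267] grip [ 0.5269 -0.2484  0.0632] jaw -10.03 xax [-0.013  0.003 -1.   ] F [-1.6  2.2  7. ] w 0.0597 q [ -5.  22.  33. 104. -14.  59.  23.]
bottom [ 0.52617829 -0.24822919  0.01219139] T [ 0.2   0.82 -0.14] need x' y' mm 0.9 -0.2 F x' y' -1.9 1.9 tilt 0.014
```

>>> carry_out(moves=[[0.2,-0.05,0.1,0],[0.3,0.2,0.1,0],[0.5,0.5,0.1,0]])

```text
time_s: 34.6
tool_pos: [0.5329, -0.2474, 0.2271]
tool_rot: [-74.7, 88.2, -174.9]
force: [-13.3, -11.0, 0.2]
grip_width: 0.0596
```

```bash
python3 chk.py; python3 -c "
from cell import viewer
[viewer.read_camera('top') for _ in range(5)]"; python3 chk.py
```

```text
t 34.6 tcp [ 0.5329 -0.2474  0.2271] grip [ 0.5278 -0.2478  0.0637] jaw -10.26 xax [-0.031 -0.003 -1.   ] F [-13.3 -11.    0.2] w 0.0596 q [ -6.  22.  33. 104. -13.  60.  22.]
bottom [ 0.52621361 -0.24798296  0.01270174] T [-2.76  3.03  0.18] need x' y' mm 0.9 -0.5 F x' y' -11.2 -13.2 tilt 0.031
t 34.85 tcp [ 0.5328 -0.2475  0.227 ] grip [ 0.5278 -0.2479  0.0636] jaw -10.28 xax [-0.031 -0.002 -1.   ] F [-11.   -7.6   0.6] w 0.0596 q [ -6.  22.  33. 104. -13.  60.  22.]
bottom [ 0.5262273  -0.24800951  0.0126429 ] T [-1.81  2.37  0.25] need x' y' mm 0.9 -0.4 F x' y' -9.5 -9.4 tilt 0.031
```

>>> carry_out(moves=[[0.5,0.6,0.08,0]])

```text
time_s: 34.95
tool_pos: [0.5343, -0.2462, 0.2271]
tool_rot: [-67.7, 87.7, -168.1]
force: [-10.1, -10.5, -0.2]
grip_width: 0.0598
```

```bash
python3 chk.py; python3 -c "
from cell import viewer
[viewer.read_camera('top') for _ in range(10)]"; python3 chk.py
```

```text
t 34.95 tcp [ 0.5343 -0.2462  0.2271] grip [ 0.5281 -0.2475  0.0638] jaw -10.49 xax [-0.038 -0.008 -0.999] F [-10.1 -10.5  -0.2] w 0.0598 q [ -6.  23.  34. 103. -13.  60.  22.]
bottom [ 0.5260897  -0.24790788  0.01279754] T [-2.59  2.35  0.46] need x' y' mm 1.0 -0.5 F x' y' -8.1 -12.1 tilt 0.039
t 35.45 tcp [ 0.5344 -0.2462  0.2271] grip [ 0.528  -0.2476  0.0637] jaw -10.48 xax [-0.039 -0.008 -0.999] F [-10.7  -8.4  -0.7] w 0.0599 q [ -6.  23.  34. 103. -13.  60.  22.]
bottom [ 0.52607807 -0.24797126  0.01277673] T [-2.19  2.45  0.37] need x' y' mm 1.0 -0.5 F x' y' -9.0 -10.1 tilt 0.039
```

Forces didn't rise: the post only leans over the fence top, which confirms contact, but the tilt is now 0.039. I'll re-level fully and repeat the better push.

>>> carry_out(moves=[[-0.2,-0.15,-0.25,0.004],[-0.2,-0.15,-0.25,0.004],[-0.2,-0.1,-0.25,0],[-0.25,-0.1,-0.25,0],[-0.25,-0.05,-0.25,0],[-0.25,-0.05,-0.25,0],[-0.25,0,-0.25,0],[-0.25,0,-0.2,0],[-0.25,0,-0.2,0]])

```text
time_s: 36.35
tool_pos: [0.5273, -0.249, 0.2267]
tool_rot: [-112.4, 89.5, 147.6]
force: [-0.4, 1.5, 8.2]
grip_width: 0.0598
```

```bash
python3 chk.py
```

```text
t 36.35 tcp [ 0.5273 -0.249   0.2267] grip [ 0.5262 -0.2483  0.0632] jaw -10.0 xax [-0.007  0.004 -1.   ] F [-0.4  1.5  8.2] w 0.0598 q [ -5.  21.  33. 105. -14.  58.  24.]
bottom [ 0.52589011 -0.24812304  0.01217595] T [ 0.01  0.91 -0.07] need x' y' mm 1.2 -0.3 F x' y' -0.7 1.4 tilt 0.008
```

>>> carry_out(moves=[[0.3,-0.05,0.08,0],[0.4,0.2,0.08,0],[0.5,0.5,0.1,0]])

```text
time_s: 36.65
tool_pos: [0.5323, -0.2477, 0.2268]
tool_rot: [-80.2, 88.4, 179.5]
force: [-12.3, -11.1, 1.3]
grip_width: 0.0599
```

```bash
python3 -c "
from cell import viewer
[viewer.read_camera('top') for _ in range(10)]"; python3 chk.py
```

```text
t 37.15 tcp [ 0.5323 -0.2478  0.2268] grip [ 0.5278 -0.2478  0.0633] jaw -10.25 xax [-0.028  0.001 -1.   ] F [-11.   -6.9   0.7] w 0.0598 q [ -6.  22.  33. 104. -13.  59.  23.]
bottom [ 0.5263783  -0.24773421  0.0123468 ] T [-1.86  2.49  0.38] need x' y' mm 0.8 -0.7 F x' y' -9.6 -8.7 tilt 0.028
```

Both pushes hold steady (9.6 N and 8.7 N), the post is at its contact position on both axes, and the tilt is 0.028. Handing in.

```bash
python3 -c "
from cell import env
print(env.sign_off())"; python3 chk.py
```

```text
the job is handed in; nothing more can be done
None
the job is handed in; nothing more can be done
```

I set the cap on the post and let go of it, then carried the capped post to the right-hand blue fixture. I pressed it into the corner and handed the job in at about 37 s, still gripping it. No verdict was reported.

**Cap:** after I released it, the wrist and side pictures showed it seated, with the white rim even all round. That was the last direct check that it was fully down. It was only partly visible in the last picture, taken before the final re-level and push.

**Final hold:**

| Check | Reading |
|---|---|
| Push along fixture x (on the tool) | 9.6 N, steady for 0.5 s |
| Push along fixture y (on the tool) | 8.7 N, steady for 0.5 s |
| Position against my estimate of home | 0.8 mm short in x, 0.7 mm past in y (within calibration error) |
| Yaw error | about 0.003 rad |
| Tool lean | 0.028 rad (limit for the post is 0.05) |
| Grip opening | 59.8 mm |

- **Fence force:** it can't be read directly. The push includes up to about 8 N of plate friction, so I judged fence contact from the post stopping at nearly the same place on each x push and leaning rather than moving further. One earlier push stuck about 1.5 mm short in x from friction, and I corrected it.
- **Lean:** the lean varied between 0.004 and about 0.055 rad during carrying and pressing. I levelled it against the plate several times.
- **First cap grasp:** it missed because the fingers had not closed before the lift. The cap was not moved, and I repeated the grasp.
- **Bystanders:** I kept clear of the hammer, tin and brush, but did not check their positions again at the end.

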